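# Clip the hook-on feeder into the hedgehog tub, snug to the partition

## Task

Take the steel hook-on feeder from the scale and hang it in the tub by its own hook, over the long rim nearest the robot, on the feeding side of the thin partition (the side without the nest house). Slide it along until its side bears lightly on the partition, so that no gap is left and the sheet just bows without leaving its grooves, and press the hook down until it has clipped fully home on the rim; then let go, with the feeder staying so. Work gently, without ramming the rim, and leave the nest house, the water bowl and the dishes where they are.

Things in the scene. Friction and masses are not known exactly. Their poses are not given: they have to be found in the camera images.
- feeder: Loose hook-on feeder of bare sheet steel, about 0.29 kg, upright on the scale. Origin: centre of the trough's underside; z up, y along its length, +x from its back (hook side) to its front. Open trough 70 (x) x 100 (y) x 45 mm high: sides at y = +-50, flat back at x = -35. A strap 60 mm wide rises from the back, in the same plane, to the hook.
- feeder_hook (a point): Middle of the underside of the hook's bridge, feeder frame (-42, 0, 105) mm, same axes; on the rim's top when home. Bridge: 3 mm thick, x = -55 to -32. 20 mm outside the strap hangs a sprung jaw with a nib (gap 11.5 mm, 12 mm below the bridge), flared below to a 19 mm mouth 34 mm below. The 14 mm rim bends it 2.5 mm open: a push of 8 to 14 N over the last 14 mm, then it bottoms.
- feeder_grip (a point): Middle of the finger grip, feeder frame (-42, 0, 130) mm, same axes: an upright steel block 10 mm thick (x), 40 wide (y), from z = 108 (top of the bridge) to 142. Pinch it across x from above, fingertips clear of the bridge.
- tub: Fixed blue plastic tub, 300 (x) x 400 (y) x 150 mm high. Origin: centre of its underside; z up, y along; the long rim nearest the robot is at -x. Rolled rim: a round bead 14 mm thick, top at z = 150, centre line at x = +-143 and y = +-193. Wall inner face flush with the bead's inner side (x = +-136, y = +-186); outside, a ledge under the bead. Floor at z = 6.
- tub_rim (a point): Middle of the top of the long rim nearest the robot, tub frame (-143, 0, 150) mm, same axes.
- partition (a joint): How far (m) the partition is pushed towards +y of the tub: 0 at rest, 0.014 at most. A thin white upright sheet across the tub, parallel to its short sides, top 120 mm above the table. Its face to the feeding bay (the tub's -y end) stands at any tub y from -45 to +15 mm: its place is not measured, find it by feel or by eye. It gives 1 mm per N and leaves its grooves at 9 mm.
- scale: Fixed flat bench scale, 200 x 240 mm, 22 mm high, on which the feeder stands. Origin: centre of its underside.
- nest_house: Loose wooden nest house, 190 x 122 x 108 mm, in the nest bay (+y end of the tub). Origin: centre of its underside.
- water_bowl: Loose white water bowl, 84 mm across, 35 high, on the tub's floor at the far (+x) end of the feeding bay, below the feeder's place and beyond it. Origin: centre of its underside.
- steel_dish: Loose round steel dish without a hook, 90 mm across, 40 high, on the table. Origin: centre of its underside.
- clay_dish: Loose clay dish, 110 mm across, 30 high, on the table. Origin: centre of its underside.
Things that resemble listed ones, but are neither listed nor needed, are in the scene too. Leave any black, purple or turquoise look-alike of the feeder alone.

How it is judged:
By the outcome, as a careful person would: the job done as asked, in the order asked, and still so for the second after the job is handed in, with the robot touching nothing.
It also fails if it takes over 58 s, if anything falls off the work surface, if the arm or the gripper's body presses on something with over 40 N, if the wrist force passes 120 N, or if a joint passes its speed limit or range.

## Robot

A 6-joint arm with a two-finger parallel gripper is mounted at the origin on the work surface. World frame = base frame: x ahead of the robot, y to its left, z up, the work surface at z = 0. Lengths are in mm, angles in rad, forces in N, time in s.
With the tool pointing down it reaches from about 300 to 775 mm from the base axis. Payload 14.6 kg.
Tool frame: the origin (TCP) lies midway between the tips of the shut fingers; the grasp point (between the pads) lies 19 mm behind it; y points along the fingers, z is the direction in which the jaws open and shut, and the axes are right-handed (so a half turn about y gives the same grasp; the last joint's range is limited). The gripper opens to 94 mm and grips with 3 to 60 N. Pads are 16 mm wide; open, the fingers measure 119 mm over their backs; the gripper's body (75 mm by 177 mm) begins 78 mm behind the grasp point.
Start: joints at [1.048, 0.3, 1.521, -0, 1.321, -0.067], TCP at [242.095, 493.841, 205.446] pointing down, gripper open.
Joint ranges: [-3.03, 3.03], [-0.79, 2.21], [0.23, 2.52], [-1.04, 4.18], [0, 3.07], [-2.55, 2.55]. Speed limits (rad/s): [2.22, 2.22, 2.57, 3.14, 3.14, 3.14].

## Interface

Orientations are given as [roll, pitch, yaw] about the fixed x, y, z axes, in that order (R = Rz(yaw) Ry(pitch) Rx(roll)).
In Python, from cell import manip gives the robot as it stands.
- The arm moves only by the tool play_rows, never from a script. Its argument "series" is a list of rows, each a list of 3 entries, a list of its own where there are three numbers: the shift along the tool's x, y, z in m, then the turn about the tool's y in rad, then the closure, from 0 (fully open) to 1 (shut). In form: [[[dx, dy, dz], twist, grip], ...]. A call has 1 to 20 rows; each row is the pose to reach, as a shift and turn from the pose measured when the call began, along the tool's axes at that moment; what a row does not reach only later rows make up. A row lasts 1/10 s, in which the tool goes at most 50 mm and 8.59 degrees, less where a joint would pass 70% of its speed; a pose out of reach is approached as far as the arm can. A call with a gripper value outside its range is refused whole. The fingers move at their own pace and stop on an object; "squeeze" is the grip in N (left out, the last holds). Time passes only in rows, so rows that repeat a pose let the fingers close. It gives the time, the measured TCP pose, the force and the opening at its end, in the units of the state.
- manip.read_state(): the state, without advancing time (a new reading comes with each control period).
- manip.camera(name): name is "scene" or "top"; returns the picture (384x512x3 uint8, red, green, blue); there is no depth.
- manip.camera_params(name): a dict with "K" (3x3 intrinsics, pixels), "dist_coeffs" ([k1, k2, p1, p2, k3] as OpenCV has them; the pictures are not rectified), "rvec" (rotation vector, rad) and "tvec" (3), from world to camera coordinates, as OpenCV has them. Camera axes: x right, y down, z forward; pixel columns grow to the right and rows downward; lengths in mm; the calibration is good to about 2 mm. A picture is of the moment at which its call begins. camera_params takes no time and is no camera call.
- manip.sign_off(): hands the job in, once; it reports no verdict.
The state is a dict: "clock": time; "joints": joint angles; "qd": joint speeds; "effort": joint torques, N m; "eef_pos": TCP position; "eef_rot": TCP orientation; "wrist_force": force on the tool from outside, world axes, zero at the start; "moment": the same for the moment, N m; "finger_gap": finger opening in mm.
Only numpy, scipy, OpenCV 4.12 (cv2) and the standard library are available. Lean on these libraries where they do the work, as an engineer would, in place of code of your own. Each camera call takes 0.05 s, during which the arm holds its last target. There are 200 camera calls.

## Working session

There is one attempt and no reset: what is moved stays moved. The work goes in short steps, Python scripts to look and compute and a tool call to move; the robot and the scene stay as the last step left them, time stands still between calls to the robot, and variables do not carry over. Pictures are saved under pics/ and viewed, about 8 in all and at most 12, crops included, and the job is handed in when it is done.

Besides the shell and the picture viewer there is one more tool, called as name([rows], argument=value, ...), one row to a line, values as JSON. play_rows: Moves the arm, as the interface text tells. Its arguments: {"type":"object","properties":{"series":{"type":"array","items":{"type":"array"}},"squeeze":{"type":"number"}},"required":["series"]}

```bash
mkdir -p pics
cat > h.py <<'E'
import numpy as np, cv2
from cell import manip
def ray(cam,uv,z):
    p=manip.camera_params(cam);K=np.array(p["K"],float);d=np.array(p["dist_coeffs"],float)
    R=cv2.Rodrigues(np.array(p["rvec"],float))[0];t=np.array(p["tvec"],float).reshape(3)
    n=cv2.undistortPoints(np.array([[uv]],float),K,d)[0,0]
    c=-R.T@t;v=R.T@np.array([n[0],n[1],1.]);return c+v*(z-c[2])/v[2]
def proj(cam,P):
    p=manip.camera_params(cam)
    return cv2.projectPoints(np.array(P,float).reshape(-1,1,3),np.array(p["rvec"],float),np.array(p["tvec"],float),np.array(p["K"],float),np.array(p["dist_coeffs"],float))[0][:,0]
def snap(cam,name,box=None,s=1.5):
    im=manip.camera(cam);cv2.imwrite(f"pics/raw_{name}.png",im[:,:,::-1])
    crop(name,box,s)
def crop(name,box=None,s=1.5,out=None):
    im=cv2.imread(f"pics/raw_{name}.png")
    if box: im=im[box[1]:box[3],box[0]:box[2]]
    cv2.imwrite(f"pics/{out or name}.png",cv2.resize(im,None,fx=s,fy=s,interpolation=cv2.INTER_CUBIC))
E
python3 - <<'E'
from h import *
snap("scene","s0");snap("top","t0")
print(manip.read_state())
for c in("scene","top"):
    p=manip.camera_params(c);R=cv2.Rodrigues(np.array(p["rvec"],float))[0];print(c,-R.T@np.array(p["tvec"],float).reshape(3),p["K"][0][0],R[2])
E
```

```text
{'clock': 0.1, 'joints': array([ 1.04840929e+00,  3.00385665e-01,  1.52149110e+00, -1.25066276e-05,
        1.32066153e+00, -6.65694829e-02]), 'qd': array([ 0.0005326 , -0.00174887, -0.00218149, -0.00112176,  0.00202954,
       -0.000634  ]), 'effort': array([-1.06378564e-03, -5.32636178e+01, -3.53286016e+01,  7.08266487e-02,
        2.35021894e-02, -5.36162236e-05]), 'eef_pos': array([241.99171153, 493.66476817, 204.97124771]), 'eef_rot': array([-1.57174068e+00,  5.08169165e-05, -4.55814474e-01]), 'wrist_force': array([0.18058969, 0.76857999, 0.97067096]), 'moment': array([-0.0187208 ,  0.01771547, -0.02529346]), 'finger_gap': 94.01402678809049}
scene [1210.08523902 -885.21139534  786.6100522 ] 353.0196120810747 [-0.57801478  0.61663061 -0.53447694]
top [ 283.25032714 -125.43074526 1257.51277839] 369.8383230523888 [ 0.19298661  0.00595209 -0.98118334]
```

View pics/s0.png

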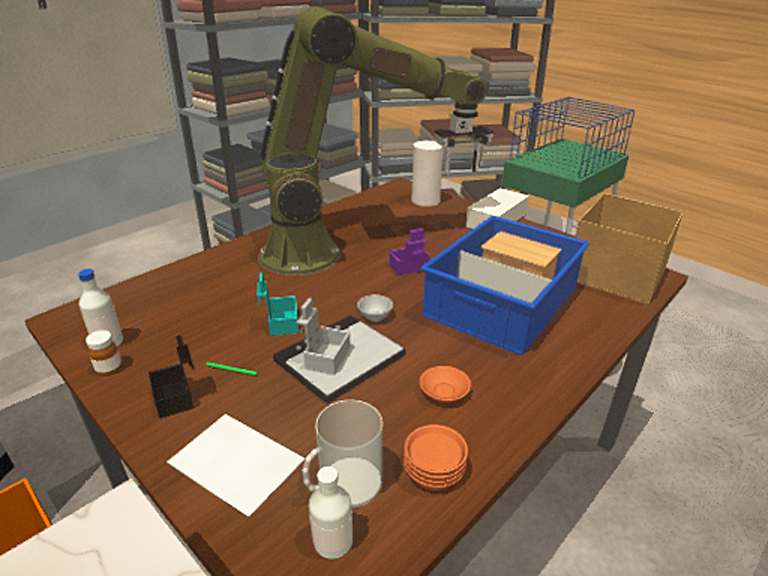

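View pics/t0.png

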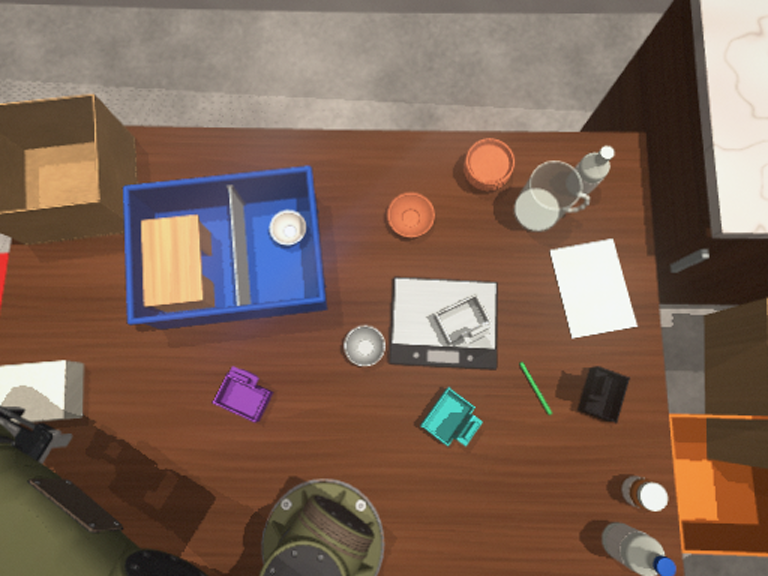

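The scene view shows the steel feeder on the scale at about (325,345), and the tub at (505,280). In the top view the feeder is at (460,320) and the tub spans (125..325, 168..325), with the partition at x≈238. I'll enlarge both.

Run:
```python
from h import *
a=cv2.imread("pics/raw_t0.png")
A=cv2.resize(a[175:250,255:340],None,fx=7,fy=7,interpolation=cv2.INTER_CUBIC)
cv2.imwrite("pics/c1.png",A)
B=cv2.resize(a[105:225,75:225],None,fx=5,fy=5,interpolation=cv2.INTER_CUBIC)
cv2.imwrite("pics/c2.png",B)
```

```text
(no output)
```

View pics/c1.png

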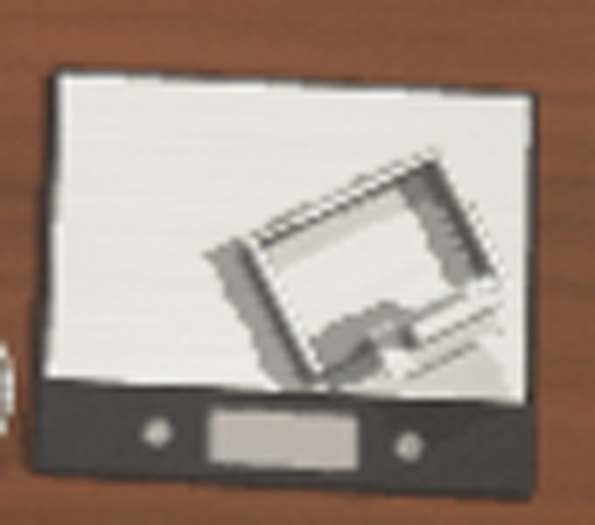

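View pics/c2.png

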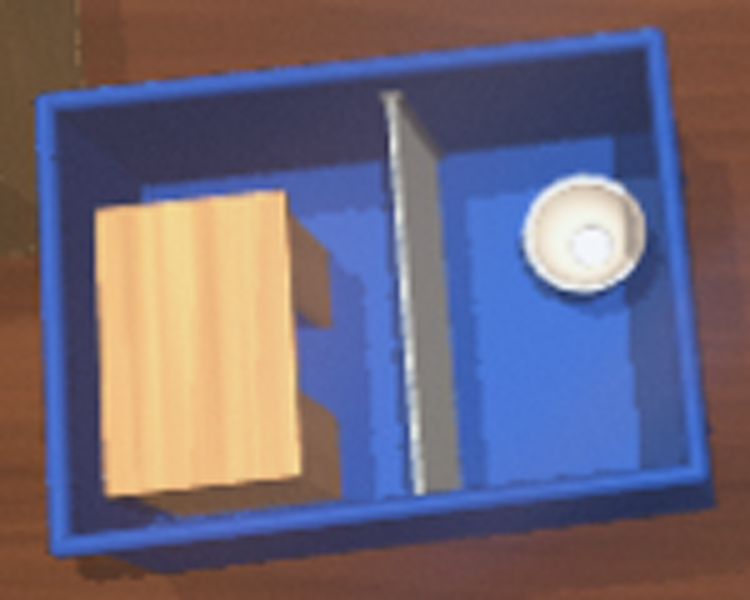

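The first crop shows the feeder's trough-rim corners at about (240,238), (435,155), (310,382) and (500,287). The second shows the tub's outer corners at (40,97), (660,32), (708,475) and (55,552), with the partition's top face edge running from (402,97) to (426,490).

```bash
cat >> h.py <<'E'
def T(pose,P,z0=0):
    x,y,a=pose;P=np.array(P,float);c,s=np.cos(a),np.sin(a)
    return np.c_[x+c*P[:,0]-s*P[:,1],y+s*P[:,0]+c*P[:,1],P[:,2]+z0]
def fit(P,uv,g,z0=0,cam="top"):
    from scipy.optimize import least_squares
    r=least_squares(lambda q:(proj(cam,T(q*[1,1,.01],P,z0))-uv).ravel(),np.array(g)*[1,1,100]);return r.x*[1,1,.01],r.fun
E
python3 - <<'E'
from h import *
c1=lambda L:np.array(L)/7.+[255,175]-.43
c2=lambda L:np.array(L)/5.+[75,105]-.4
P=[[35,50,45],[35,-50,45],[-35,50,45],[-35,-50,45]]
f,r=fit(P,c1([[240,238],[435,155],[310,382],[500,287]]),[400,-150,.45],22);print("feeder",f,r.round(1))
Q=[[150,200,143],[150,-200,143],[-150,-200,143],[-150,200,143]]
t,r=fit(Q,c2([[40,97],[660,32],[708,475],[55,552]]),[500,150,.1]);print("tub",t,r.round(1))
for uv in c2([[402,97],[412,300],[426,490]]):
    w=ray("top",uv,120);d=w[:2]-t[:2];c,s=np.cos(t[2]),np.sin(t[2]);print("part tub xy",c*d[0]+s*d[1],-s*d[0]+c*d[1])
np.save("f.npy",f);np.save("t.npy",t)
seg=[]
def box(x0,x1,y0,y1,z0,z1):
    v=[[x,y,z] for x in(x0,x1) for y in(y0,y1) for z in(z0,z1)]
    return [(v[i],v[j]) for i in range(8) for j in range(i) if bin(i^j).count("1")==1]
fs=box(-35,35,-50,50,0,45)+box(-47,-37,-20,20,108,142)
ts=box(-150,150,-200,200,0,150)
out=[]
for cam,n,b1 in(("top","t0",(75,105,350,255)),("scene","s0",(170,140,400,290))):
    im=cv2.imread(f"pics/raw_{n}.png")[b1[1]:b1[3],b1[0]:b1[2]];k=800/(b1[2]-b1[0]);k=min(k,2.9) 
    im=cv2.resize(im,None,fx=k,fy=k,interpolation=cv2.INTER_CUBIC)
    for S,pose,z,col in((fs,f,22,(0,255,0)),(ts,t,0,(0,255,255))):
        for a,b in S:
            p=(proj(cam,T(pose,[a,b],z))-b1[:2]+.5)*k
            cv2.line(im,*[tuple(int(v) for v in q) for q in p],col,1)
    out.append(im[:295] if cam=="scene" else im[:300])
w=min(o.shape[1] for o in out)
cv2.imwrite("pics/ov.png",np.vstack([o[:,-w:] if 0 else cv2.resize(o,(800,300)) if o.shape[1]>=790 else cv2.copyMakeBorder(o,0,0,0,800-o.shape[1],0) for o in out]))
E
```

```text
feeder [ 4.69836675e+02 -2.92595901e+02  4.46486286e-01] [ 0.2  0.6 -0.1 -0.2 -0.3 -0.5  0.3  0.2]
tub [6.12442471e+02 2.13567101e+02 1.33918667e-01] [-1.  -1.   1.  -1.5  0.7  1.  -0.7  1.1]
part tub xy 130.619737282671 -23.751977790965668
part tub xy -6.670730247231502 -20.461878107634565
part tub xy -130.50587943410352 -20.61938494098788
```

View pics/ov.png

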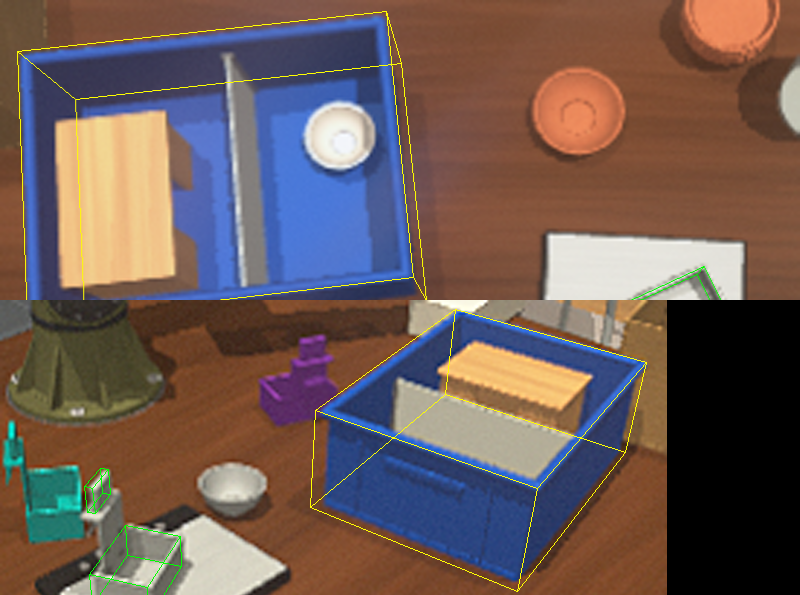

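The overlay shows the tub fitting to within about 3 px. The feeder's grip is 2–3 px off in the scene view. I'll use one enlarged scene picture to fit both cameras jointly.

Run:
```python
import cv2,numpy as np
a=cv2.imread("pics/raw_s0.png")
A=cv2.resize(a[192:252,180:250],None,fx=5,fy=5,interpolation=cv2.INTER_CUBIC)  #350x300
B=cv2.resize(a[140:235,278:398],None,fx=5,fy=5,interpolation=cv2.INTER_CUBIC) #600x475
b=cv2.imread("pics/raw_t0.png")
im=np.zeros((600,800,3),np.uint8);im[:300,:350]=A
im[300:600,:350]=cv2.resize(b[190:240,282:340],(348,300),interpolation=cv2.INTER_CUBIC)[:,:350] if 0 else np.pad(cv2.resize(b[190:240,282:340],(348,300),interpolation=cv2.INTER_CUBIC),((0,0),(0,2),(0,0)))
im[:350,350:]=cv2.resize(a[150:237,280:395],None,fx=4,fy=4,interpolation=cv2.INTER_CUBIC)[:348].__array__()[:,:450].repeat(1,0) if 0 else np.pad(cv2.resize(a[150:237,280:392],None,fx=4,fy=4,interpolation=cv2.INTER_CUBIC),((0,2),(0,2),(0,0)))
cv2.imwrite("pics/c3.png",im)
```

```text
(no output)
```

View pics/c3.png

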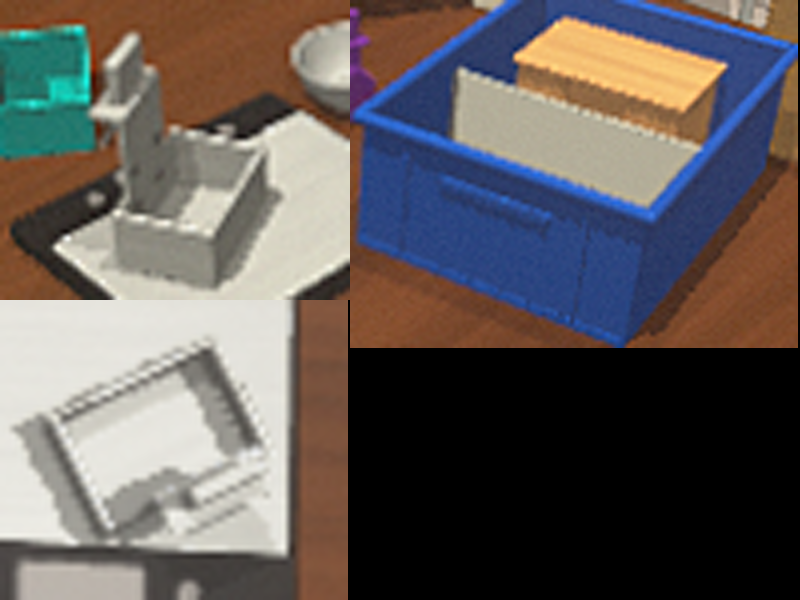

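The scene crop gives the trough-rim corners at (117,212), (218,232) and (266,150), the grip-top corners at (104,50) and (142,37), and the tub rim corners at (355,112), (652,218) and (797,45). I'll do a joint fit.

Run:
```python
from h import *
from scipy.optimize import least_squares
def jf(sets,z0,g):
    F=lambda q:np.concatenate([(proj(c,T(q*[1,1,.01],P,z0))-uv).ravel() for c,P,uv in sets])
    r=least_squares(F,np.array(g)*[1,1,100],loss="soft_l1");print(r.x*[1,1,.01],F(r.x).reshape(-1,2).round(1).tolist());return r.x*[1,1,.01]
cv=lambda L,k,o:np.array(L)/k+np.array(o)-.5+.5/k
f=jf([("top",[[35,50,45],[35,-50,45],[-35,50,45]],cv([[50,113],[211,40],[107,233]],6.,[282,190])),
 ("scene",[[-35,-50,45],[35,-50,45],[35,50,45],[-35,-50,0],[35,-50,0],[-47,-20,142],[-37,20,142]],cv([[117,212],[218,232],[266,150],[118,268],[216,287],[104,50],[142,37]],5.,[180,192]))],22,np.load("f.npy"))
t=jf([("top",[[150,200,143],[150,-200,143],[-150,-200,143],[-150,200,143]],cv([[38,95],[661,30],[708,478],[55,554]],5.,[75,105])),
 ("scene",[[-150,-200,145],[150,-200,145],[150,200,145]],cv([[5,113],[302,220],[447,45]],4.,[280,150]))],0,np.load("t.npy"))
c,s=np.cos(t[2]),np.sin(t[2])
for cam,uv in [("top",u) for u in cv([[402,97],[412,300],[426,490]],5.,[75,105])]+[("scene",u) for u in cv([[108,70],[230,108],[353,147]],4.,[280,150])]:
    d=ray(cam,uv,120)[:2]-t[:2];print(cam,c*d[0]+s*d[1],-s*d[0]+c*d[1])
np.save("f.npy",f);np.save("t.npy",t)
print("grip",T(f,[[-42,0,130]],22)); print("rim",T(t,[[-143,-70,150]]))
st=manip.read_state();from scipy.spatial.transform import Rotation as Ro
print(Ro.from_euler("xyz",st["eef_rot"]).as_matrix().round(3))
```

```text
[ 473.45875222 -290.26902058    0.47606108] [[-1.7, 0.1], [-1.4, -1.1], [-1.1, -0.7], [-1.0, 0.6], [-1.1, 0.6], [-0.3, -0.7], [-0.2, -0.0], [-0.1, 0.3], [-0.4, 2.7], [-0.2, -0.7]]
[6.12087152e+02 2.15097723e+02 1.37339902e-01] [[-1.2, -0.3], [0.1, -1.2], [0.4, 0.3], [-1.1, 1.0], [-2.4, 0.8], [-0.2, 0.9], [0.6, 0.9]]
top 130.680129412286 -25.763573656677828
top -6.598278455354283 -22.00379123860231
top -130.4332417740069 -21.737628872059513
scene -132.34166773601555 -12.4282196824519
scene 2.490278534387585 -10.897490168796798
scene 128.2656505031416 -10.186959252303879
grip [[ 436.12886044 -309.51685629  152.        ]]
rim [[480.01728321 126.17894134 150.        ]]
[[ 0.898 -0.     0.44 ]
 [-0.44  -0.001  0.898]
 [-0.    -1.    -0.001]]
```

```bash
cat >> h.py <<'E'
from scipy.spatial.transform import Rotation as Ro
def rel(p,zang):
    st=manip.read_state();R=Ro.from_euler("xyz",st["eef_rot"]).as_matrix()
    za=np.arctan2(R[1,2],R[0,2])
    return (R.T@(np.array(p)-st["eef_pos"])/1000).round(4),round(-(zang-za),4)
def ss():
    s=manip.read_state();R=Ro.from_euler("xyz",s["eef_rot"]).as_matrix()
    print({k:np.round(s[k],2).tolist() for k in("clock","joints","eef_pos","wrist_force","moment","finger_gap")},"zang",round(np.arctan2(R[1,2],R[0,2]),4),"down",R[:,1].round(3))
E
python3 - <<'E'
from h import *
print(rel([420,100,270],.476),rel([436,-309.5,230],.476))
E
```

```text
(array([ 0.3331, -0.0648, -0.2752]), np.float64(0.639)) (array([ 0.5277, -0.0245, -0.6358]), np.float64(0.639))
```

play_rows([
  [[0.333, -0.065, -0.275], 0.64, 0],
  [[0.333, -0.065, -0.275], 0.64, 0],
  [[0.333, -0.065, -0.275], 0.64, 0],
  [[0.333, -0.065, -0.275], 0.64, 0],
  [[0.333, -0.065, -0.275], 0.64, 0],
  [[0.333, -0.065, -0.275], 0.64, 0],
  [[0.333, -0.065, -0.275], 0.64, 0],
  [[0.333, -0.065, -0.275], 0.64, 0],
  [[0.528, -0.024, -0.636], 0.64, 0],
  [[0.528, -0.024, -0.636], 0.64, 0],
  [[0.528, -0.024, -0.636], 0.64, 0],
  [[0.528, -0.024, -0.636], 0.64, 0],
  [[0.528, -0.024, -0.636], 0.64, 0],
  [[0.528, -0.024, -0.636], 0.64, 0],
  [[0.528, -0.024, -0.636], 0.64, 0],
  [[0.528, -0.024, -0.636], 0.64, 0],
  [[0.528, -0.024, -0.636], 0.64, 0],
  [[0.528, -0.024, -0.636], 0.64, 0],
])

```text
clock: 1.9
eef_pos: [435.3, -313.7, 227.8]
eef_rot: [-1.573, 0.001, -1.1]
wrist_force: [0.4, 1.0, -0.1]
finger_gap: 93.9
```

Run:
```python
from h import *
ss();print(rel([436,-309.5,230],.476),rel([436,-309.5,136],.476))
snap("scene","s1",(170,140,290,250),4)
b=cv2.imread("pics/s1.png")
p=(proj("scene",[[436,-309.5,164],[436,-309.5,130]])-[170,140]+.5)*4
for q in p: cv2.circle(b,tuple(int(v) for v in q),4,(0,0,255),1)
cv2.imwrite("pics/s1.png",b)
```

```text
{'clock': 1.9, 'joints': [-0.69, 0.25, 1.53, -0.0, 1.36, -1.16], 'eef_pos': [435.26, -313.7, 227.85], 'wrist_force': [0.37, 1.04, -0.13], 'moment': [-0.01, -0.03, -0.04], 'finger_gap': 93.93} zang 0.471 down [-0.003  0.    -1.   ]
(array([-0.0034, -0.0022,  0.0026]), np.float64(-0.005)) (array([-0.0033,  0.0918,  0.0028]), np.float64(-0.005))
```

View pics/s1.png

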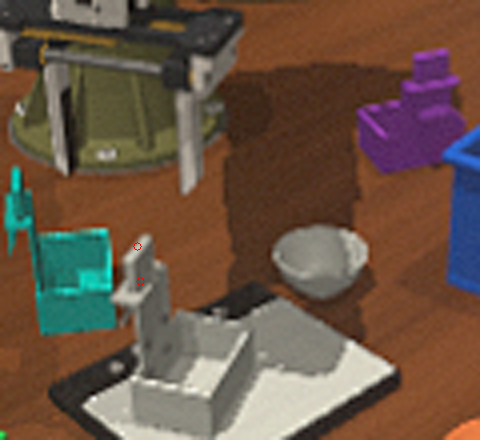

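The projected grip centre falls on the finger grip at (138,246)–(140,280), and the open fingers straddle it. I'll descend and grasp.

play_rows([
  [[-0.003, 0.03, 0.003], 0, 0],
  [[-0.003, 0.06, 0.003], 0, 0],
  [[-0.003, 0.08, 0.003], 0, 0],
  [[-0.003, 0.092, 0.003], 0, 0],
  [[-0.003, 0.092, 0.003], 0, 0],
  [[-0.003, 0.092, 0.003], 0, 0.7],
  [[-0.003, 0.092, 0.003], 0, 0.7],
  [[-0.003, 0.092, 0.003], 0, 0.7],
  [[-0.003, 0.092, 0.003], 0, 0.85],
  [[-0.003, 0.092, 0.003], 0, 0.9],
  [[-0.003, 0.092, 0.003], 0, 1],
  [[-0.003, 0.092, 0.003], 0, 1],
  [[-0.003, 0.092, 0.003], 0, 1],
  [[-0.003, 0.092, 0.003], 0, 1],
  [[-0.003, 0.092, 0.003], 0, 1],
  [[-0.003, 0.092, 0.003], 0, 1],
], squeeze=35)

```text
clock: 3.55
eef_pos: [436.5, -307.5, 136.3]
eef_rot: [-1.573, 0.001, -1.099]
wrist_force: [-1.9, -2.8, -2.9]
finger_gap: 9.8
```

Run:
```python
from h import *
ss();print(proj("scene",[[436,-309.5,164]]))
```

```text
{'clock': 3.55, 'joints': [-0.68, 0.33, 1.65, -0.0, 1.16, -1.15], 'eef_pos': [436.46, -307.51, 136.28], 'wrist_force': [-1.95, -2.8, -2.89], 'moment': [-0.66, 0.62, 0.06], 'finger_gap': 9.82} zang 0.472 down [-0.003  0.    -1.   ]
[[203.91964337 201.2229125 ]]
```

Run:
```python
from h import *
t=np.load("t.npy");p=T(t,[[-133,-95,0]])[0];print(p)
print(rel([p[0],p[1],316],t[2]),rel([436.5,-307.5,316],.472))
```

```text
[493.34583391 102.78343459   0.        ]
(array([-0.3398, -0.1797,  0.2368]), np.float64(0.3347)) (array([-0.0002, -0.1797, -0.0003]), np.float64(0.0))
```

play_rows([
  [[0, -0.01, 0], 0, 1],
  [[0, -0.03, 0], 0, 1],
  [[0, -0.06, 0], 0, 1],
  [[0, -0.1, 0], 0, 1],
  [[0, -0.14, 0], 0, 1],
  [[0, -0.17, 0], 0, 1],
  [[0, -0.18, 0], 0, 1],
  [[-0.025, -0.18, 0.018], 0.03, 1],
  [[-0.06, -0.18, 0.042], 0.06, 1],
  [[-0.1, -0.18, 0.07], 0.1, 1],
  [[-0.14, -0.18, 0.098], 0.14, 1],
  [[-0.18, -0.18, 0.126], 0.18, 1],
  [[-0.22, -0.18, 0.154], 0.22, 1],
  [[-0.26, -0.18, 0.182], 0.26, 1],
  [[-0.295, -0.18, 0.206], 0.3, 1],
  [[-0.32, -0.18, 0.223], 0.32, 1],
  [[-0.335, -0.18, 0.233], 0.33, 1],
  [[-0.34, -0.18, 0.237], 0.335, 1],
  [[-0.34, -0.18, 0.237], 0.335, 1],
  [[-0.34, -0.18, 0.237], 0.335, 1],
])

```text
clock: 5.55
eef_pos: [493.3, 102.2, 315.9]
eef_rot: [-1.574, 0.0, -1.434]
wrist_force: [0.0, 0.2, -2.1]
finger_gap: 9.6
```

Run:
```python
from h import *
t=np.load("t.npy");ss();p=T(t,[[-133,-95,0]])[0]
print(rel([p[0],p[1],316],t[2]))
a=manip.camera("scene")[100:220,270:400];b=manip.camera("top")[95:225,75:235]
im=np.zeros((600,800,3),np.uint8)
A=cv2.resize(a,(433,400),interpolation=cv2.INTER_CUBIC);im[:400,:433]=A
B=cv2.resize(b,(367,298),interpolation=cv2.INTER_CUBIC);im[:298,433:]=B
cv2.imwrite("pics/s2.png",im[:400,:,::-1])
```

```text
{'clock': 5.55, 'joints': [0.13, 0.14, 1.47, 0.0, 1.54, -0.01], 'eef_pos': [493.32, 102.21, 315.89], 'wrist_force': [0.0, 0.18, -2.11], 'moment': [-0.04, 0.14, 0.03], 'finger_gap': 9.57} zang 0.1367 down [-0.003  0.    -1.   ]
(array([-0.0006, -0.0001,  0.0001]), np.float64(-0.0007))
```

View pics/s2.png

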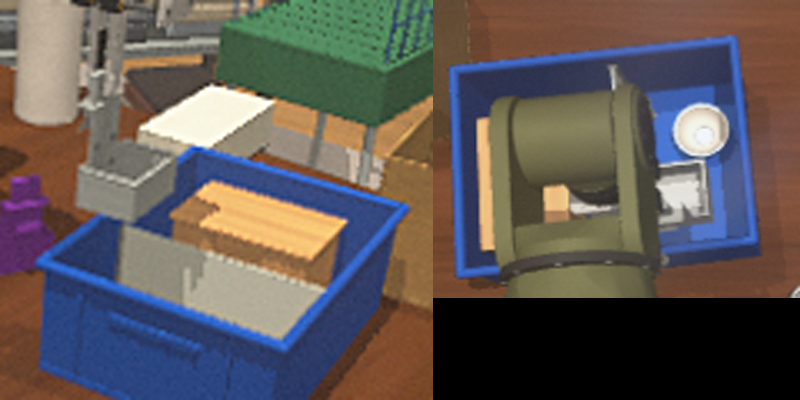

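The feeder hangs upright over the feeding bay, at (125,180) in the left half, with its side clear of the partition. I'll lower it 10 mm inside the rim.

play_rows([
  [[0, 0.015, 0], 0, 1],
  [[0, 0.035, 0], 0, 1],
  [[0, 0.055, 0], 0, 1],
  [[0, 0.075, 0], 0, 1],
  [[0, 0.09, 0], 0, 1],
  [[0, 0.103, 0], 0, 1],
  [[0, 0.111, 0], 0, 1],
  [[0, 0.112, 0], 0, 1],
  [[0, 0.112, 0], 0, 1],
])

```text
clock: 6.55
eef_pos: [493.3, 102.0, 204.6]
eef_rot: [-1.573, 0.001, -1.435]
wrist_force: [-0.8, 0.8, -3.4]
finger_gap: 9.9
```

Run:
```python
from h import *
ss()
a=manip.camera("scene")[100:220,270:400]
cv2.imwrite("pics/s3.png",cv2.resize(a,None,fx=5,fy=5,interpolation=cv2.INTER_CUBIC)[:,:,::-1])
```

```text
{'clock': 6.55, 'joints': [0.13, 0.2, 1.65, 0.0, 1.3, -0.01], 'eef_pos': [493.29, 101.99, 204.58], 'wrist_force': [-0.78, 0.8, -3.37], 'moment': [-0.08, 0.12, 0.02], 'finger_gap': 9.94} zang 0.1358 down [-0.002  0.    -1.   ]
```

View pics/s3.png

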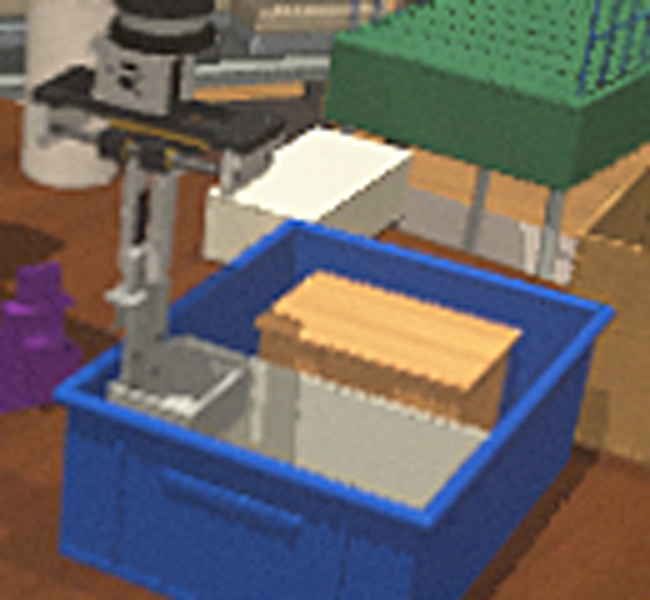

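Trough is inside the rim with no contact. Now feel for the rim with the back.

play_rows([
  [[0, 0, -0.002], 0, 1],
  [[0, 0, -0.004], 0, 1],
  [[0, 0, -0.006], 0, 1],
  [[0, 0, -0.006], 0, 1],
  [[0, 0, -0.006], 0, 1],
])

```text
clock: 7.1
eef_pos: [487.4, 101.2, 205.0]
eef_rot: [-1.572, 0.001, -1.435]
wrist_force: [-0.0, 0.4, -2.5]
finger_gap: 9.6
```

play_rows([
  [[0, 0, -0.001], 0, 1],
  [[0, 0, -0.002], 0, 1],
  [[0, 0, -0.002], 0, 1],
])

```text
clock: 7.4
eef_pos: [485.4, 101.0, 204.9]
eef_rot: [-1.572, 0.001, -1.435]
wrist_force: [0.1, -0.4, -2.0]
finger_gap: 10.1
```

play_rows([
  [[0, 0, -0.0005], 0, 1],
  [[0, 0, -0.0015], 0, 1],
  [[0, 0, -0.0015], 0, 1],
])

```text
clock: 7.7
eef_pos: [484.2, 100.8, 205.0]
eef_rot: [-1.571, 0.001, -1.435]
wrist_force: [3.1, 0.5, -4.7]
finger_gap: 9.8
```

play_rows([
  [[0, 0, -0.0005], 0, 1],
  [[0, 0, -0.001], 0, 1],
  [[0, 0, -0.001], 0, 1],
])

```text
clock: 8.0
eef_pos: [483.8, 100.7, 205.1]
eef_rot: [-1.569, 0.001, -1.435]
wrist_force: [6.9, 1.6, -7.0]
finger_gap: 9.9
```

Run:
```python
from h import *
ss();t=np.load("t.npy");s=manip.read_state();d=s["eef_pos"][:2]-t[:2];c,q=np.cos(t[2]),np.sin(t[2]);print("tub xy",c*d[0]+q*d[1],-q*d[0]+c*d[1])
```

```text
{'clock': 8.0, 'joints': [0.13, 0.17, 1.68, 0.0, 1.29, -0.01], 'eef_pos': [483.85, 100.74, 205.12], 'wrist_force': [6.91, 1.58, -6.96], 'moment': [0.25, -1.74, -0.09], 'finger_gap': 9.86} zang 0.1358 down [ 0.002  0.001 -1.   ]
tub xy -142.68662406140726 -95.71930657902085
```

Contact at tub x ≈ -142.4, as expected. I'll back off about 1.2 mm and lower the jaw over the rim, to just above nib contact.

play_rows([
  [[0, 0, 0.001], 0, 1],
  [[0, 0, 0.0014], 0, 1],
  [[0, 0.004, 0.0014], 0, 1],
  [[0, 0.008, 0.0014], 0, 1],
  [[0, 0.012, 0.0014], 0, 1],
  [[0, 0.016, 0.0014], 0, 1],
  [[0, 0.02, 0.0014], 0, 1],
  [[0, 0.023, 0.0014], 0, 1],
  [[0, 0.023, 0.0014], 0, 1],
  [[0, 0.023, 0.0014], 0, 1],
])

```text
clock: 9.0
eef_pos: [485.3, 101.0, 182.2]
eef_rot: [-1.569, 0.001, -1.435]
wrist_force: [0.2, -0.5, -3.0]
finger_gap: 9.6
```

Run:
```python
from h import *
ss()
a=manip.camera("scene")[110:210,270:370]
cv2.imwrite("pics/s4.png",cv2.resize(a,None,fx=6,fy=6,interpolation=cv2.INTER_CUBIC)[:,:,::-1])
```

```text
{'clock': 9.0, 'joints': [0.13, 0.2, 1.7, 0.0, 1.24, -0.01], 'eef_pos': [485.29, 100.96, 182.17], 'wrist_force': [0.25, -0.49, -2.96], 'moment': [-0.05, 0.1, 0.06], 'finger_gap': 9.63} zang 0.1358 down [ 0.002  0.001 -1.   ]
```

View pics/s4.png

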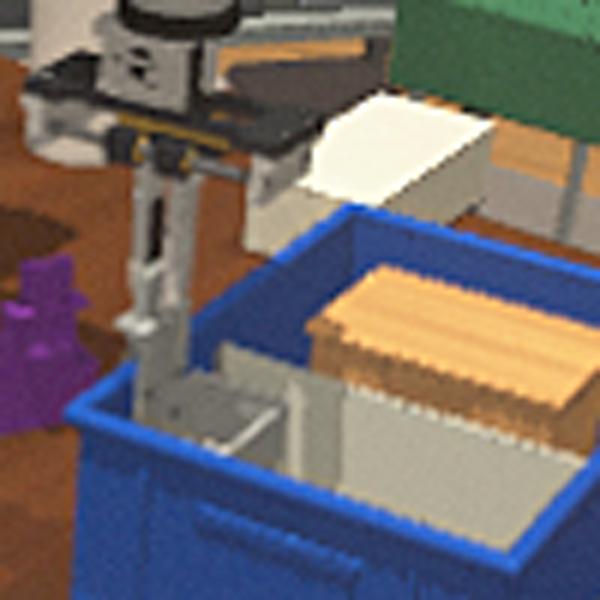

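The jaw straddles the rim with no contact forces, and the trough's side is still clear of the sheet. I'll slide towards the partition.

play_rows([
  [[-0.003, 0, 0], 0, 1],
  [[-0.006, 0, 0], 0, 1],
  [[-0.009, 0, 0], 0, 1],
  [[-0.012, 0, 0], 0, 1],
  [[-0.015, 0, 0], 0, 1],
  [[-0.015, 0, 0], 0, 1],
])

```text
clock: 9.65
eef_pos: [483.2, 116.2, 182.3]
eef_rot: [-1.569, 0.001, -1.435]
wrist_force: [0.2, 0.2, -3.4]
finger_gap: 10.2
```

play_rows([
  [[-0.002, 0, 0], 0, 1],
  [[-0.004, 0, 0], 0, 1],
  [[-0.004, 0, 0], 0, 1],
])

```text
clock: 9.95
eef_pos: [482.7, 120.4, 182.3]
eef_rot: [-1.569, 0.001, -1.434]
wrist_force: [0.3, 0.5, -2.0]
finger_gap: 10.0
```

play_rows([
  [[-0.0015, 0, 0], 0, 1],
  [[-0.003, 0, 0], 0, 1],
  [[-0.003, 0, 0], 0, 1],
])

```text
clock: 10.25
eef_pos: [482.2, 123.5, 182.3]
eef_rot: [-1.569, 0.001, -1.434]
wrist_force: [-0.8, 0.4, -2.7]
finger_gap: 9.7
```

play_rows([
  [[-0.001, 0, 0], 0, 1],
  [[-0.002, 0, 0], 0, 1],
  [[-0.002, 0, 0], 0, 1],
])

```text
clock: 10.55
eef_pos: [481.9, 125.5, 182.3]
eef_rot: [-1.569, 0.001, -1.434]
wrist_force: [-0.4, -0.8, -2.6]
finger_gap: 10.0
```

play_rows([
  [[-0.001, 0, 0], 0, 1],
  [[-0.002, 0, 0], 0, 1],
  [[-0.002, 0, 0], 0, 1],
])

```text
clock: 10.85
eef_pos: [481.7, 127.6, 182.3]
eef_rot: [-1.569, 0.001, -1.434]
wrist_force: [-1.3, 0.1, -2.4]
finger_gap: 9.9
```

play_rows([
  [[-0.001, 0, 0], 0, 1],
  [[-0.002, 0, 0], 0, 1],
  [[-0.002, 0, 0], 0, 1],
])

```text
clock: 11.15
eef_pos: [481.4, 129.8, 182.3]
eef_rot: [-1.569, 0.001, -1.434]
wrist_force: [0.4, 0.0, -1.3]
finger_gap: 10.0
```

play_rows([
  [[-0.001, 0, 0], 0, 1],
  [[-0.002, 0, 0], 0, 1],
  [[-0.002, 0, 0], 0, 1],
])

```text
clock: 11.45
eef_pos: [481.1, 131.8, 182.3]
eef_rot: [-1.569, 0.001, -1.434]
wrist_force: [-0.5, -0.8, -1.7]
finger_gap: 9.7
```

play_rows([
  [[-0.001, 0, 0], 0, 1],
  [[-0.0015, 0, 0], 0, 1],
  [[-0.0015, 0, 0], 0, 1],
])

```text
clock: 11.75
eef_pos: [480.9, 133.4, 182.3]
eef_rot: [-1.569, 0.001, -1.434]
wrist_force: [-0.2, 0.3, -2.7]
finger_gap: 9.9
```

Run:
```python
from h import *
L=[]
for i in range(6):
    im=manip.camera("scene");s=manip.read_state();L.append(np.r_[s["wrist_force"],s["moment"]])
ss();print(np.mean(L,0).round(3),np.std(L,0).round(2))
cv2.imwrite("pics/s5.png",cv2.resize(im[140:215,280:370],None,fx=7,fy=7,interpolation=cv2.INTER_CUBIC)[:,:,::-1])
```

```text
{'clock': 12.05, 'joints': [0.2, 0.21, 1.69, 0.0, 1.24, 0.06], 'eef_pos': [480.89, 133.31, 182.28], 'wrist_force': [1.49, -0.17, -3.03], 'moment': [-0.02, 0.14, -0.04], 'finger_gap': 9.74} zang 0.1369 down [ 0.002  0.001 -1.   ]
[ 0.115 -0.157 -3.085 -0.047  0.13  -0.014] [0.71 0.49 0.24 0.03 0.02 0.03]
```

View pics/s5.png

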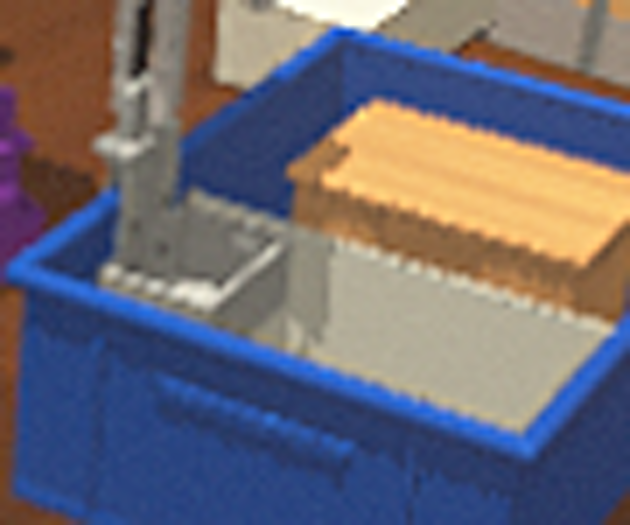

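The feeder's side is now within a few mm of the sheet, which starts at (285,240), and the forces are still zero. I'll continue in 1 mm steps.

play_rows([
  [[-0.001, 0, 0], 0, 1],
  [[-0.001, 0, 0], 0, 1],
  [[-0.001, 0, 0], 0, 1],
])

```text
clock: 12.35
eef_pos: [480.7, 134.3, 182.3]
eef_rot: [-1.569, 0.001, -1.434]
wrist_force: [-0.8, -0.7, -2.2]
finger_gap: 10.3
```

play_rows([
  [[-0.001, 0, 0], 0, 1],
  [[-0.001, 0, 0], 0, 1],
  [[-0.001, 0, 0], 0, 1],
])

```text
clock: 12.65
eef_pos: [480.6, 135.2, 182.3]
eef_rot: [-1.569, 0.001, -1.434]
wrist_force: [-1.9, -0.7, -1.9]
finger_gap: 9.8
```

```bash
cat >> h.py <<'E'
def avg(n=6):
    L=[]
    for i in range(n):
        manip.camera("top");s=manip.read_state();L.append(np.r_[s["wrist_force"],s["moment"]])
    ss();print("AVG",np.mean(L,0).round(3))
E
python3 -c "from h import *;avg()"
```

```text
{'clock': 12.95, 'joints': [0.2, 0.21, 1.69, 0.0, 1.24, 0.06], 'eef_pos': [480.58, 135.24, 182.29], 'wrist_force': [-1.12, -1.89, -1.48], 'moment': [-0.39, 0.2, 0.01], 'finger_gap': 9.67} zang 0.1369 down [ 0.002  0.001 -1.   ]
AVG [-0.593 -1.583 -1.766 -0.409  0.19  -0.068]
```

Contact: about 1.5 N on the feeder, so roughly 1.5 mm of bow. I'll add 1.5 mm, firm up the grip and go down to just where the nib starts.

play_rows([
  [[-0.0008, 0, 0], 0, 1],
  [[-0.0017, 0, -0.0005], 0, 1],
  [[-0.0017, 0, -0.001], 0, 1],
  [[-0.0017, 0.002, -0.001], 0, 1],
  [[-0.0017, 0.004, -0.001], 0, 1],
  [[-0.0017, 0.006, -0.001], 0, 1],
  [[-0.0017, 0.008, -0.001], 0, 1],
  [[-0.0017, 0.009, -0.001], 0, 1],
  [[-0.0017, 0.009, -0.001], 0, 1],
], squeeze=55)

```text
clock: 13.85
eef_pos: [479.4, 136.8, 173.0]
eef_rot: [-1.569, 0.001, -1.434]
wrist_force: [2.4, -2.7, -4.0]
finger_gap: 10.0
```

```bash
python3 -c "from h import *;avg()"
```

```text
{'clock': 14.15, 'joints': [0.2, 0.21, 1.71, 0.0, 1.22, 0.07], 'eef_pos': [479.37, 136.78, 173.15], 'wrist_force': [2.52, -1.8, -5.76], 'moment': [-0.78, -0.4, -0.09], 'finger_gap': 9.33} zang 0.1369 down [ 0.002  0.001 -1.   ]
AVG [ 2.558 -2.486 -4.744 -0.779 -0.408 -0.059]
```

play_rows([
  [[0, 0.001, 0.0005], 0, 1],
  [[0, 0.002, 0.0005], 0, 1],
  [[0, 0.003, 0.0005], 0, 1],
  [[0, 0.004, 0.0005], 0, 1],
  [[0, 0.005, 0.0005], 0, 1],
  [[0, 0.006, 0.0005], 0, 1],
  [[0, 0.007, 0.0005], 0, 1],
])

```text
clock: 14.85
eef_pos: [479.6, 136.9, 166.6]
eef_rot: [-1.569, 0.001, -1.434]
wrist_force: [-5.1, -3.7, 6.0]
finger_gap: 9.7
```

play_rows([
  [[0, 0.001, 0], 0, 1],
  [[0, 0.002, 0], 0, 1],
  [[0, 0.003, 0], 0, 1],
  [[0, 0.004, 0], 0, 1],
])

```text
clock: 15.25
eef_pos: [479.4, 136.9, 163.0]
eef_rot: [-1.57, 0.001, -1.434]
wrist_force: [-3.8, -3.8, 4.2]
finger_gap: 9.6
```

```bash
python3 -c "from h import *;avg(3)"
```

```text
{'clock': 15.4, 'joints': [0.2, 0.23, 1.72, 0.0, 1.2, 0.07], 'eef_pos': [479.38, 136.83, 162.74], 'wrist_force': [-3.96, -4.06, 2.27], 'moment': [-0.9, 0.65, -0.09], 'finger_gap': 9.69} zang 0.137 down [ 0.001  0.001 -1.   ]
AVG [-3.654 -3.546  2.383 -0.883  0.633 -0.076]
```

play_rows([
  [[0, 0.001, -0.0003], 0, 1],
  [[0, 0.002, -0.0005], 0, 1],
  [[0, 0.003, -0.0005], 0, 1],
])

```text
clock: 15.7
eef_pos: [479.3, 136.9, 160.2]
eef_rot: [-1.568, 0.001, -1.434]
wrist_force: [-0.4, -2.8, 4.0]
finger_gap: 9.4
```

play_rows([
  [[0, 0.0007, 0], 0, 1],
  [[0, 0.0014, 0], 0, 1],
])

```text
clock: 15.9
eef_pos: [479.4, 136.8, 158.7]
eef_rot: [-1.568, 0.001, -1.434]
wrist_force: [0.2, -2.6, 2.4]
finger_gap: 9.3
```

```bash
python3 -c "
from h import *;avg(2)
im=manip.camera('scene')
cv2.imwrite('pics/s6.png',cv2.resize(im[140:215,280:370],None,fx=7,fy=7,interpolation=cv2.INTER_CUBIC)[:,:,::-1])"
```

```text
{'clock': 16.0, 'joints': [0.2, 0.23, 1.72, 0.0, 1.19, 0.07], 'eef_pos': [479.35, 136.85, 158.59], 'wrist_force': [-0.0, -2.47, 0.85], 'moment': [-0.76, -0.16, -0.06], 'finger_gap': 9.44} zang 0.1369 down [ 0.002  0.001 -1.   ]
AVG [-0.16  -2.624  1.224 -0.763 -0.107 -0.054]
```

View pics/s6.png

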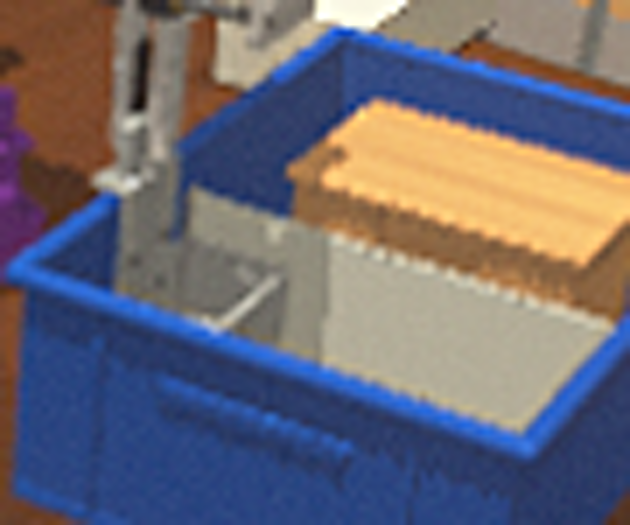

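```bash
python3 -c "
from h import *
for dz in(0,5,10):
    o=[479.35+42*np.cos(.137),136.85+42*np.sin(.137),.137]
    P=T(o,[[-55,-30,105],[-55,-30,108],[-32,-30,108],[-47,-20,142],[35,-50,45]],45+dz);print(dz,((proj('scene',P)-[280,140]+.5)*7).round().tolist())"
```

```text
0 [[92.0, 186.0], [92.0, 181.0], [128.0, 192.0], [118.0, 123.0], [208.0, 342.0]]
5 [[92.0, 178.0], [93.0, 173.0], [129.0, 184.0], [118.0, 115.0], [208.0, 334.0]]
10 [[93.0, 170.0], [93.0, 165.0], [129.0, 176.0], [119.0, 107.0], [209.0, 326.0]]
```

play_rows([
  [[0, 0.0007, 0], 0, 1],
  [[0, 0.0014, 0], 0, 1],
])

```text
clock: 16.25
eef_pos: [479.4, 136.9, 158.0]
eef_rot: [-1.568, 0.001, -1.434]
wrist_force: [-7.4, -5.3, 18.6]
finger_gap: 9.7
```

play_rows([
  [[0, 0.0007, 0], 0, 1],
  [[0, 0.001, 0], 0, 1],
])

```text
clock: 16.45
eef_pos: [479.4, 136.8, 158.0]
eef_rot: [-1.568, 0.001, -1.434]
wrist_force: [-7.5, -5.2, 17.1]
finger_gap: 10.1
```

play_rows([
  [[0, 0.001, 0], 0, 1],
  [[0, 0.0018, 0], 0, 1],
  [[0, 0.0018, 0], 0, 1],
])

```text
clock: 16.75
eef_pos: [479.4, 136.9, 157.9]
eef_rot: [-1.567, 0.001, -1.434]
wrist_force: [-10.5, -4.9, 23.2]
finger_gap: 9.7
```

```bash
python3 -c "
from h import *;avg(3)"
```

```text
{'clock': 16.9, 'joints': [0.2, 0.23, 1.73, 0.0, 1.18, 0.07], 'eef_pos': [479.45, 136.87, 157.93], 'wrist_force': [-10.11, -5.34, 22.56], 'moment': [-1.22, 2.13, -0.11], 'finger_gap': 9.58} zang 0.137 down [ 0.004  0.001 -1.   ]
AVG [-10.018  -5.406  22.829  -1.22    2.081  -0.102]
```

It's bottomed: 23 N and no further travel, against 8–14 N to clip. I'll unload, check, then open.

play_rows([
  [[0, 0.0005, 0], 0, 1],
  [[0, 0, 0], 0, 1],
  [[0, -0.0003, 0], 0, 1],
], squeeze=15)

```text
clock: 17.2
eef_pos: [479.3, 136.9, 158.0]
eef_rot: [-1.567, 0.001, -1.434]
wrist_force: [-0.5, -1.8, -0.9]
finger_gap: 10.4
```

```bash
python3 -c "
from h import *;avg(3)"
```

```text
{'clock': 17.35, 'joints': [0.2, 0.23, 1.73, 0.0, 1.18, 0.07], 'eef_pos': [479.35, 136.9, 157.99], 'wrist_force': [-0.51, -2.7, 2.02], 'moment': [-0.54, 0.23, -0.15], 'finger_gap': 9.89} zang 0.1369 down [ 0.003  0.001 -1.   ]
AVG [-0.381 -2.464  1.221 -0.527  0.21  -0.131]
```

play_rows([
  [[0, 0, 0], 0, 0.85],
  [[0, 0, 0], 0, 0.8],
  [[0, 0, 0], 0, 0.7],
  [[0, 0, 0], 0, 0.6],
  [[0, 0, 0], 0, 0.6],
  [[0, 0, 0], 0, 0.6],
  [[0, -0.01, 0], 0, 0.6],
  [[0, -0.03, 0], 0, 0.6],
  [[0, -0.06, 0], 0, 0.6],
  [[0, -0.1, 0], 0, 0.6],
  [[0, -0.14, 0], 0, 0.5],
  [[0, -0.14, 0], 0, 0.5],
])

```text
clock: 18.55
eef_pos: [480.1, 137.0, 304.0]
eef_rot: [-1.558, 0.002, -1.434]
wrist_force: [-0.2, 0.7, 0.8]
finger_gap: 46.6
```

```bash
python3 -c "
from h import *;ss()
im=manip.camera('scene')
b=im.copy()
b=cv2.resize(im[135:210,280:370],None,fx=7,fy=7,interpolation=cv2.INTER_CUBIC)[:,:,::-1].copy()
for off,col in((0,(0,0,255)),(-6,(0,255,0))):
    o=[479.35+42*np.cos(.137)-off*np.sin(.137),136.9+42*np.sin(.137)+off*np.cos(.137),.137]
    P=T(o,[[-55,-30,108],[-47,-20,142],[35,-50,45],[35,50,45]],45)
    for q in (proj('scene',P)-[280,135]+.5)*7: cv2.circle(b,tuple(int(v) for v in q),4,col,1)
cv2.imwrite('pics/s7.png',b)"
```

```text
{'clock': 18.55, 'joints': [0.2, 0.12, 1.51, 0.0, 1.5, 0.07], 'eef_pos': [480.06, 137.01, 303.96], 'wrist_force': [-0.18, 0.71, 0.8], 'moment': [-0.09, -0.0, -0.01], 'finger_gap': 46.58} zang 0.137 down [ 0.012  0.003 -1.   ]
```

The picture limit is reached, so I'll check numerically by registering feeder patches before and after the release, with a static rim patch as control.

Run:
```python
from h import *
g=lambda a:cv2.cvtColor(a,cv2.COLOR_BGR2GRAY)
pre=g(cv2.imread("pics/s6.png"))
im=np.mean([manip.camera("scene") for _ in range(6)],0).astype(np.uint8)
cv2.imwrite("pics/raw_end.png",im[:,:,::-1])
post=g(cv2.resize(im[140:215,280:370],None,fx=7,fy=7,interpolation=cv2.INTER_CUBIC)[:,:,::-1].copy())
for n,(x0,y0,x1,y1) in dict(trough=(195,255,300,345),strapface=(120,190,185,280),bridge=(85,165,150,200),rim=(20,240,90,300),nest=(280,90,600,310),sheettop=(325,215,600,340)).items():
    t=pre[y0:y1,x0:x1];m=24
    r=cv2.matchTemplate(post[max(0,y0-m):y1+m,x0-min(m,x0):x1+m],t,cv2.TM_CCOEFF_NORMED)
    _,v,_,l=cv2.minMaxLoc(r);print(n,"score %.3f"%v,"shift px",(np.array(l)-[min(m,x0),min(m,y0)])/7)
o=lambda d,z:T([479.35+42*np.cos(.137)-d*np.sin(.137),136.9+42*np.sin(.137)+d*np.cos(.137),.137],[[35,-50,45]],45+z)
p0=proj("scene",o(0,0));print("px for -3mm y",proj("scene",o(-3,0))-p0,"+5mm z",proj("scene",o(0,5))-p0)
```

```text
trough score 0.802 shift px [ 0.14285714 -0.14285714]
strapface score 0.938 shift px [0. 0.]
bridge score 0.961 shift px [0.         0.14285714]
rim score 0.993 shift px [0. 0.]
nest score 0.938 shift px [0.14285714 0.        ]
sheettop score 0.988 shift px [0. 0.]
px for -3mm y [[-0.37406251  0.32466885]] +5mm z [[ 0.11341361 -1.11740356]]
```

```bash
python3 -c "
from h import *;ss();print(manip.sign_off())"
```

```text
{'clock': 18.9, 'joints': [0.2, 0.12, 1.52, 0.0, 1.49, 0.07], 'eef_pos': [478.6, 136.68, 297.06], 'wrist_force': [0.3, -0.41, 0.03], 'moment': [-0.09, 0.0, -0.01], 'finger_gap': 46.62} zang 0.137 down [ 0.002  0.001 -1.   ]
the job is handed in; nothing more can be done
None
```

The feeder hangs by its hook on the near long rim, on the feeding side, with its side against the partition. I let go and handed the job in at 18.9 s. I felt for the rim with the feeder's back, lowered the hook over it, slid along until the sheet pushed back, then pressed the hook home.

**Last checks**
- **Hook:** it stopped solid at about 23 N, well above the 8–14 N needed to clip. The fingers stopped about 1.3 mm lower than I had worked out, which is within my height error or a slight slip in the grip.
- **Partition:** it pushed back with about 2.5 N just before release. That agrees with a bow of about 3 mm, since contact came about 3 mm before the final position. I did not measure the bow directly after letting go.
- **Release:** comparing images from just before the final press and after release, the feeder moved at most 0.14 px (roughly 1 mm), and not away from the sheet. The trough match was only fair (score 0.80). The rim and sheet patches did not move, and the nest house matched within 0.14 px.
- **Clearance:** the gripper was about 140 mm above the feeder with forces near zero.

**Not confirmed by eye**
- The picture limit was reached, so I could not view the final state; the checks after release are numerical only.
- I did not re-measure the water bowl and dishes at the end, though no contact showed near them.
- The two cameras disagreed by about 10 mm on where the partition stood, so I found it by touch.

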